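# Turn the pipette carousel and snap the pipette into its free hanger

## Robot

A 6-joint arm with a two-finger parallel gripper is mounted at the origin on a cart in front of the work surface, level with it; the furniture and walls round the work are solid. World frame = base frame: x ahead of the robot, y to its left, z up, the work surface at z = 0. Lengths are in m, angles in rad, forces in N, time in s.
With the tool pointing down it reaches from about 0.225 to 0.875 m from the base axis. Payload 3.4 kg.
Tool frame: the origin (TCP) lies midway between the tips of the shut fingers; the grasp point (between the pads) lies 19 mm behind it; z points along the fingers, y is the line along which they close (so a half turn about z gives the same grasp; the last joint's range is limited). The gripper opens to 85 mm and grips with 20 to 120 N. Pads are 22 mm wide; open, the fingers measure 114 mm over their backs; the gripper's body (76 mm by 85 mm) begins 54 mm behind the grasp point. The pads swing forward as they close: fully open they stand 13 mm farther back than shut.
Start: joints at [-1.358, 0.276, 1.505, -0, 1.361, -0.121], TCP at [0.188, -0.543, 0.231] pointing down, gripper open.
Joint ranges: [-2.89, 2.89], [-0.75, 2.08], [0.22, 2.7], [-1.18, 4.32], [0.11, 2.71], [-2.7, 2.7]. Speed limits (rad/s): [2.57, 2.57, 3.14, 3.14, 3.14, 3.14].

## Interface

Orientations are given as a unit quaternion [w, x, y, z].
In Python, from rig import * gives the robot as it stands.
- The arm moves only by the tool apply_moves, never from a script. Its argument "steps" is one flat list of numbers, 4 for each row, row after row: the shift along the world's x, y, z in cm, then the turn about the world's z in degrees. A call has 1 to 8 rows; each row is the pose to reach, as a shift and turn from the pose commanded when the call began; what a row does not reach only later rows make up. A row lasts 1/12 s, in which the tool goes at most 41.7 mm and 7.16 degrees, less where a joint would pass 70% of its speed; a pose out of reach is approached as far as the arm can. A call with a gripper value outside its range is refused whole. "jaw" is the closure in counts, from 0 (fully open) to 255 (shut), set as the call begins (left out, the last holds). The fingers move at their own pace and stop on an object; "newtons" is the grip in N (left out, the last holds). Time passes only in rows, so rows that repeat a pose let the fingers close. It gives the time, the measured TCP pose, the force, the opening and the grip force at its end, in the units of the state.
- get_state(): the state, without advancing time (a new reading comes with each control period).
- get_image(name): name is "scene" or "side" or "wrist"; returns the picture (384x512x3 uint8, red, green, blue); there is no depth.
- calibration(name): a dict with "fx", "fy", "cx", "cy" (pixels), "xyz" and "rotation" of the camera in the world. Camera axes: x right, y up, looking along -z (the intrinsics and any distortion apply to the point x, -y, -z); pixel columns grow to the right and rows downward; lengths in m; the calibration is good to about 2 mm. A picture is of the moment at which its call begins: read the wrist's pose just before it. calibration takes no time and is no camera call; for the wrist camera it gives the pose at the moment of the call.
- sign_off(): hands the job in; it is judged then, once.
The state is a dict: "clock": time; "qpos": joint angles; "qd": joint speeds; "effort": joint torques, N m; "position": TCP position; "ee_rot": TCP orientation; "contact_force": force on the tool from outside, world axes, zero at the start; "moment": the same for the moment, N m; "width": finger opening in m; "gripper_force": force on a finger pad.
Only numpy, scipy, OpenCV 4.12 (cv2) and the standard library are available. Lean on these libraries where they do the work, as an engineer would, in place of code of your own. Each camera call takes 0.05 s, during which the arm holds its last target. There are 200 camera calls.

## Task

Put the pipette that is parked in the single bench stand away on the pipette carousel: turn the carousel (it has a knob on top) until its one free hanger faces the open front of the wire guard, then bring the pipette into that hanger's slot, press it down until its collar has snapped in under both sprung catches and rests on the fork, and leave it hanging there with the hanger still at the front. Keep the pipette upright all the way, press gently (10 N will do; pipette and carousel must not press on each other with more than 25 N), and leave the loose things on the bench where they are.

Things in the scene. Friction and masses are not known exactly. Their poses are not given: they have to be found in the camera images.
- carousel: foot of the pipette carousel, fixed: white disc 236 mm across with a column and a steel wire guard, 224 mm across, 85 mm high. Origin on the axis, on the bench. Its -x axis points to the front, where the guard is open 50 degrees to either side. The turning head has five hangers, 72 degrees apart, 85 mm from the axis; four hold pipettes (fixed to the head, tops up to z = 0.284), one is free.
- carousel_head (a joint): turn of the carousel's head about the vertical, rad, counter-clockwise from above positive; 0 (and every full turn, 6.283, -6.283) when the free hanger points exactly to the front; no stops within two turns. Bearing friction about 0.06 N m: it stays where it is left, and gives way to a sideways push on a hanger.
- knob (a point): middle of the fluted grey knob on the top of the head, on the axis: 33 mm across, 42 mm high, this point at z = 0.305. Turning it turns the head one to one.
- free_hanger (a point): where a hung pipette's axis stands in the free hanger, z = 0.165; -x of this point points out along the radius. The hanger is a white fork open outwards, clamped on an upright rod: the fork's top face, on which the collar will rest, is anywhere from 12 mm below to 12 mm above this point. This is NOT in the readings; it has to be felt (or seen). It holds against 60 N.
- catch_l (a joint): sprung catch at the free hanger's left as seen from in front of it (its +y side): a steel roller of 8 mm, 16 mm long, its axle level along x, 8.5 mm above the fork's face. Value: how far it is pushed out, m; 0 at rest, 0.001 to 0.002 while the collar passes, under 0.0003 when the collar is home. The rollers leave 31 mm between them (collar 36 mm); the collar passes both with 4 to 6 N downwards.
- catch_r (a joint): the same on the other side (-y). The catches' housings reach 33 mm to either side of the slot's middle and 15 mm above the fork's face. The fork's slot is 23 mm wide, its floor is open, its back 11 mm behind (+x of) the point free_hanger; prongs 10 mm thick, reaching 23 mm out from the point, with flared tips to 37 mm out.
- bench_stand: white single-place stand, fixed to the bench: foot 100 x 110 mm and 12 mm thick, steel post 45 mm behind (+x) the origin, a fork like the carousel's but without catches, open to -x, its top face 145 mm above the bench. The pipette hangs here at first, its axis over this body's origin.
- pipette_collar (a point): the pipette to put away (the one in the bench stand), 234 mm long, about 90 g, upright. The point is on its axis at the underside of the collar, half-way up: 120 mm above the tip. Collar 26 mm in x, 36 mm in y (widest 4 mm above its underside, bevelled above; its wings rest on the prongs), 12 mm high. The neck below it is 19.6 mm across for 35 mm. The finger hook points to -x.
- pipette_grip (a point): middle of the same pipette's grip body, on the axis, 66 mm above pipette_collar, same axes: the place to hold it from above, fingers at its y sides. The grip body is 24 mm wide in y, 30 mm in x and 52 mm high; the plunger's top is 48 mm above this point.
- timer: white bench timer, 64 x 72 x 20 mm, loose bystander; origin under its centre
- small_vial: capped vial, 27 mm across, 61 mm high, loose bystander; origin under its centre
- amber: brown bottle, 60 mm across, 121 mm high, loose bystander; origin under its centre
- tape: roll of label tape, 76 mm across, 19 mm high, lying flat, loose bystander; origin under its centre

How it is judged:
On the way, in this order (a step that is already met when the one before it is completed fails the run):
1. the free hanger faces the open front of the guard, to about 15 degrees (x of free_hanger in the frame of carousel below -0.082 m), for 0.2 s.
2. the pipette stands in the free hanger's slot and its collar is pushing both catches aside (horizontal distance between pipette_collar and free_hanger below 0.006 m and z of pipette_collar in the frame of free_hanger between -0.014 and 0.03 m and value of joint each of catch_l, catch_r above 0.0007 m), for 0.05 s.
At the end, for the whole second after the job is handed in: the pipette hangs upright (to 0.08 rad) in the free hanger, its axis within 6 mm of the hanger's point and its collar, within 14 mm of that point's height, snapped in with both catches closed again (under 0.6 mm); the hanger still faces the open front to about 15 degrees and the carousel is still (horizontal distance between pipette_collar and free_hanger below 0.006 m and z of pipette_collar in the frame of free_hanger between -0.014 and 0.014 m and value of joint each of catch_l, catch_r below 0.0006 m and angle between pipette_collar's own z axis and vertical below 0.08 rad and x of free_hanger in the frame of carousel below -0.082 m and velocity of joint carousel_head between -0.05 and 0.05 rad/s); the robot touches nothing.
It fails at once if pipette and carousel (with all that hangs on it) press on each other with more than 25 N (contact force between pipette and carousel above 25 N).
It fails at once if the pipette is tipped by more than about 30 degrees (angle between pipette_collar's own z axis and vertical above 0.52 rad).
It fails at once if a loose bystander is moved by more than 15 mm (distance of any of timer, small_vial, amber, tape from where it was at the start of the episode above 0.015 m).
It also fails if it takes over 72 s, if anything falls off the work surface, if the arm or the gripper's body presses on something with over 40 N, if the wrist force passes 120 N, or if a joint passes its speed limit or range.

## Working session

There is one attempt and no reset: what is moved stays moved. The work goes in short steps, Python scripts to look and compute and a tool call to move; the robot and the scene stay as the last step left them, time stands still between calls to the robot, and variables do not carry over. Pictures are saved under pics/ and viewed, at most 10 in all, crops included, and the job is handed in when it is done.

Besides the shell and the picture viewer there is one more tool, called after "Request:" as a command line: name --argument value ..., lists and objects as JSON in quotes. apply_moves: Moves the arm, as the interface text tells. Its arguments: {"type":"object","properties":{"steps":{"type":"array","items":{"type":"number"}},"jaw":{"type":"number"},"newtons":{"type":"number"}},"required":["steps"]}

```bash
mkdir -p pics
python3 - <<'E'
from rig import *
import cv2, json
print(get_state())
for n in ["scene","side","wrist"]:
    c=calibration(n); print(n,c)
ims={n:get_image(n) for n in ["scene","side","wrist"]}
for n,i in ims.items(): cv2.imwrite(f"pics/{n}0.png",cv2.cvtColor(i,cv2.COLOR_RGB2BGR))
for n in ["scene","side"]:
    cv2.imwrite(f"pics/{n}0b.png",cv2.resize(cv2.cvtColor(ims[n],cv2.COLOR_RGB2BGR),(800,600),interpolation=cv2.INTER_CUBIC))
E
```

```text
{'clock': 0.0, 'qpos': array([-1.35798303e+00,  2.76639287e-01,  1.50616477e+00, -1.54306340e-05,
        1.36071345e+00, -1.21018681e-01]), 'qd': array([ 0.00046907,  0.00039478,  0.00132082, -0.00049199, -0.00073104,
       -0.00019763]), 'effort': array([-1.81384985e-04, -4.16780484e+01, -2.45808578e+01, -6.89466924e-04,
        1.08820258e-02, -2.73119042e-05]), 'position': array([ 0.18827117, -0.54272564,  0.23040186]), 'ee_rot': array([-9.61068128e-04,  9.86101114e-01,  1.66143512e-01, -5.16935266e-05]), 'contact_force': array([-0.53978673,  0.02931997, -0.84870932]), 'moment': array([0.03142954, 0.00742518, 0.01302642]), 'gripper_force': 0.0, 'width': 0.08548011133172974}
scene {'fx': 436.84211433315625, 'fy': 436.84211433315625, 'cx': 254.68505389605207, 'cy': 197.38366792949518, 'xyz': array([ 0.02375048, -0.98310628,  1.01149266]), 'rotation': array([ 0.87429003,  0.43275596, -0.10763586, -0.19171266])}
side {'fx': 399.9941060039184, 'fy': 399.9941060039184, 'cx': 253.60194645905466, 'cy': 185.821068838349, 'xyz': array([ 0.34385535, -0.85920207,  0.78507662]), 'rotation': array([ 0.88003891,  0.46341064, -0.03844013, -0.09645964])}
wrist {'fx': 283.71907698167377, 'fy': 283.71907698167377, 'cx': 254.23920970780392, 'cy': 191.17571796621874, 'xyz': array([ 0.25382955, -0.52048884,  0.37316975]), 'rotation': array([ 0.8068383 , -0.11204047,  0.08099841, -0.57436761])}
```

View pics/scene0b.png

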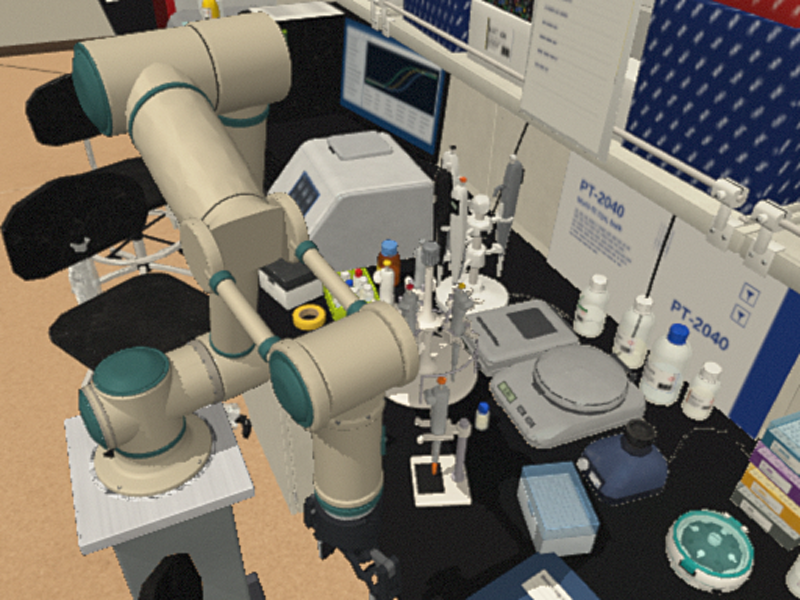

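View pics/side0b.png

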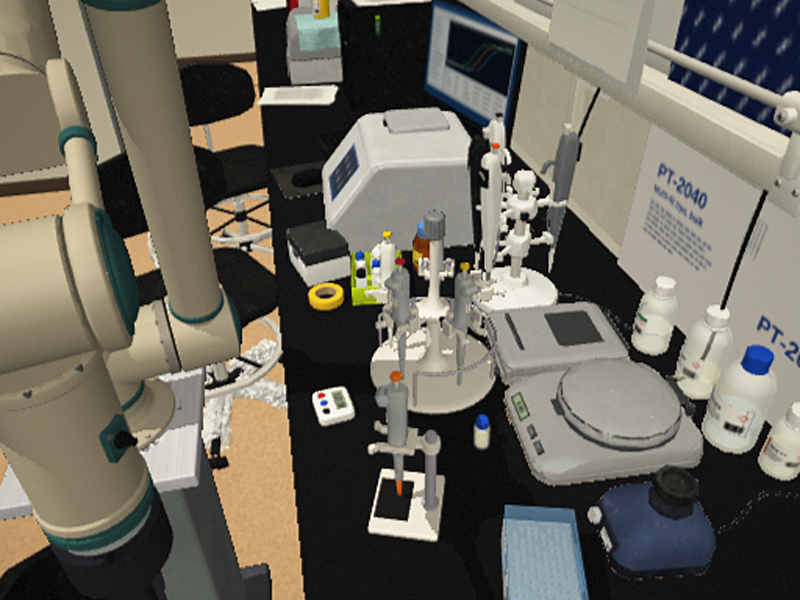

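Side view (800x600 scale): the carousel knob is at (434,222), the parked pipette's red button at (396,377), the stand foot around (407,505), the timer at (333,405), the vial at (482,432), the tape at (326,295), and the amber bottle at (422,245). The open side of the guard is to the left, roughly world -x.

```bash
cat > h.py <<'E'
from rig import *
import numpy as np, cv2
from scipy.spatial.transform import Rotation as R
def rot(q): return R.from_quat(np.r_[q[1:],q[0]])
def ray(c,u,v):
    d=rot(c["rotation"]).apply([(u-c["cx"])/c["fx"],-(v-c["cy"])/c["fy"],-1.]); return np.array(c["xyz"]),d
def onz(c,u,v,z):
    o,d=ray(c,u,v); return (o+d*(z-o[2])/d[2]).round(4)
def proj(c,p):
    q=rot(c["rotation"]).inv().apply(np.array(p)-c["xyz"]); return np.array([c["cx"]-c["fx"]*q[0]/q[2], c["cy"]+c["fy"]*q[1]/q[2]]).round(1)
def tri(c1,p1,c2,p2):
    o1,d1=ray(c1,*p1);o2,d2=ray(c2,*p2)
    t=np.linalg.lstsq(np.c_[d1,-d2],o2-o1,rcond=None)[0]
    a,b=o1+t[0]*d1,o2+t[1]*d2; return ((a+b)/2).round(4),np.linalg.norm(a-b).round(4)
def save(n,im,crop=None,k=1):
    if crop: u0,v0,u1,v1=crop; im=im[v0:v1,u0:u1]
    cv2.imwrite(n,cv2.cvtColor(cv2.resize(im,None,fx=k,fy=k,interpolation=cv2.INTER_CUBIC),cv2.COLOR_RGB2BGR))
E
python3 - <<'E'
from h import *
s=calibration("side"); c=calibration("scene"); k=1/1.5625
P=lambda u,v:(u*k,v*k)
print("knobtop",onz(s,*P(434,212),.326),onz(c,*P(429,244),.326), tri(s,P(434,212),c,P(429,244)))
print("button",tri(s,P(396,376),c,P(441,381)), onz(s,*P(396,376),.259))
for p in [(370,532),(380,470),(445,474),(438,540)]: print("foot",onz(s,*P(*p),.012))
for n,p,z in [("timer",(333,405),.02),("vial",(482,420),.061),("tape",(326,295),.019),("amber",(422,225),.121)]: print(n,onz(s,*P(*p),z))
for p in [(372,375),(497,362),(432,412)]: print("disc",onz(s,*P(*p),.01))
a=cv2.cvtColor(cv2.imread("pics/side0.png"),cv2.COLOR_BGR2RGB); save("pics/crop1.png",a,(215,120,345,350-0),0+2.6) if 0 else save("pics/crop1.png",a,(225,125,345,275),4)
E
```

```text
knobtop [ 0.5735 -0.0065  0.326 ] [ 0.5686 -0.0082  0.326 ] (array([0.5757, 0.0038, 0.3191]), np.float64(0.0028))
button (array([ 0.4527, -0.2821,  0.2487]), np.float64(0.0008)) [ 0.4508 -0.2927  0.259 ]
foot [ 0.3998 -0.332   0.012 ]
foot [ 0.4334 -0.2291  0.012 ]
foot [ 0.5287 -0.2587  0.012 ]
foot [ 0.4892 -0.3649  0.012 ]
timer [ 0.3796 -0.0819  0.02  ]
vial [ 0.6012 -0.2091  0.061 ]
tape [0.4056 0.2502 0.019 ]
amber [0.6349 0.3212 0.121 ]
disc [ 0.4592 -0.0118  0.01  ]
disc [ 0.6926 -0.03    0.01  ]
disc [ 0.5426 -0.1266  0.01  ]
```

View pics/crop1.png

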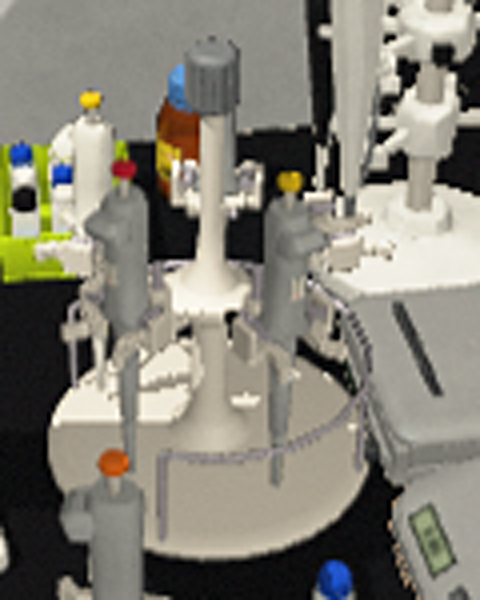

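The crop shows pipette tops at (123,170), (291,181) and (91,99), a fork with catches behind the column near (215,190), and a guard end post with its foot at about (163,538).

Run:
```python
from h import *
s=calibration("side"); c=calibration("scene")
ctr=np.array([.573,-.008])
Q=lambda u,v:(225+u/4,125+v/4)
def show(n,p,z):
    w=onz(s,*Q(*p),z); d=w[:2]-ctr; print(n,w,np.hypot(*d).round(3),np.degrees(np.arctan2(d[1],d[0])).round(1))
for z in (.284,.274,.26):
    show("red",(123,166),z);show("yelR",(291,177),z);show("yelL",(91,94),z)
show("post foot",(163,538),.012);show("post top",(163,455),.085)
show("postL top",(75,320),.085);show("postL foot",(102,388),.012);show("guard right",(360,468),.012)
for p in [(190,190),(240,190),(215,200),(375,250),(330,250)]: show("fork?",p,.17)
b=cv2.cvtColor(cv2.imread("pics/scene0.png"),cv2.COLOR_BGR2RGB); save("pics/crop2.png",b,(235,90,345,265),3.4)
for a in range(0,360,72): print(proj(s,np.r_[ctr+.085*np.array([np.cos(np.radians(a)),np.sin(np.radians(a))]),.17]))
```

```text
red [ 0.5041 -0.0678  0.284 ] 0.091 -139.0
yelR [ 0.5969 -0.1032  0.284 ] 0.098 -75.9
yelL [0.5025 0.0222 0.284 ] 0.077 156.8
red [ 0.5073 -0.052   0.274 ] 0.079 -146.2
yelR [ 0.602  -0.0882  0.274 ] 0.085 -70.1
yelL [0.5057 0.0398 0.274 ] 0.083 144.6
red [ 0.5117 -0.0299  0.26  ] 0.065 -160.3
yelR [ 0.609 -0.067  0.26 ] 0.069 -58.6
yelL [0.5101 0.0645 0.26  ] 0.096 130.9
post foot [ 0.5179 -0.1071  0.012 ] 0.113 -119.1
post top [ 0.5186 -0.1055  0.085 ] 0.112 -119.2
postL top [0.4899 0.0491 0.085 ] 0.101 145.5
postL foot [0.5093 0.0561 0.012 ] 0.09 134.8
guard right [ 0.6686 -0.0718  0.012 ] 0.115 -33.7
fork? [0.58   0.0693 0.17  ] 0.078 84.8
fork? [0.6144 0.0608 0.17  ] 0.08 59.0
fork? [0.5939 0.0525 0.17  ] 0.064 70.9
fork? [ 0.682  -0.0323  0.17  ] 0.112 -12.6
fork? [ 0.6529 -0.0252  0.17  ] 0.082 -12.1
[307.3 183.7]
[278.8 171. ]
[248.2 181.2]
[255.8 202.5]
[295.1 204.3]
```

View pics/crop2.png

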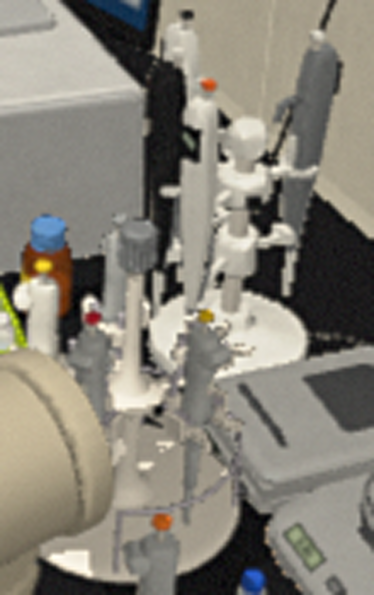

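The scene crop shows a fourth pipette just left of and behind the knob, so the free hanger points at about 0°. The front of the guard is at about 191°. The head therefore needs roughly +190°. I'm moving above the carousel for a close look.

Request:
apply_moves --steps '[0,0,4,-5,0,0,8,-10,2,3,11,-15,4,6,14,-19,6.2,9.5,16,-19,8.4,13,17,-19,10.6,16.4,17,-19,12.8,19.8,17,-19]'

```text
clock: 0.82
position: [0.3105, -0.3543, 0.4023]
ee_rot: [0.001, 1.0, 0.001, 0.001]
contact_force: [1.0, -0.6, 0.1]
width: 0.0854
gripper_force: 0.0
```

Request:
apply_moves --steps '[2.2,3.4,0,0,4.4,6.8,0,0,6.6,10.2,0,0,8.8,13.6,0,0,11,17,0,0,13.2,20.4,0,0,15.4,23.8,0,0,17.6,27.2,0,0]'

```text
clock: 1.48
position: [0.4863, -0.0814, 0.401]
ee_rot: [0.0, 1.0, 0.001, -0.0]
contact_force: [1.3, -0.5, 0.3]
width: 0.0853
gripper_force: 0.0
```

Request:
apply_moves --steps '[1,1.5,0,0,1.5,2,0,0,1.5,2,0,0]'

```text
clock: 1.73
position: [0.5015, -0.0624, 0.4005]
ee_rot: [-0.0, 1.0, 0.002, -0.0]
contact_force: [0.6, -0.4, -0.4]
width: 0.0854
gripper_force: 0.0
```

Run:
```python
from h import *
st=get_state(); w=calibration("wrist"); im=get_image("wrist"); s2=get_image("side")
save("pics/w1.png",im,None,1.5); save("pics/side1.png",s2)
print(st["clock"],st["position"],st["qpos"].round(2),w)
np.save("w1.npy",im)
for z in (.326,): print(proj(w,[.573,-.008,z]))
```

```text
1.7333 [ 0.50148501 -0.0624116   0.40046607] [-0.26  0.12  1.3  -0.    1.72  1.3 ] {'fx': 283.71907698167377, 'fy': 283.71907698167377, 'cx': 254.23920970780392, 'cy': 191.17571796621874, 'xyz': array([ 0.57095531, -0.06230972,  0.54310616]), 'rotation': array([ 0.70177877, -0.09838809,  0.09800997, -0.6987277 ])}
[180.2 106.8]
```

View pics/w1.png

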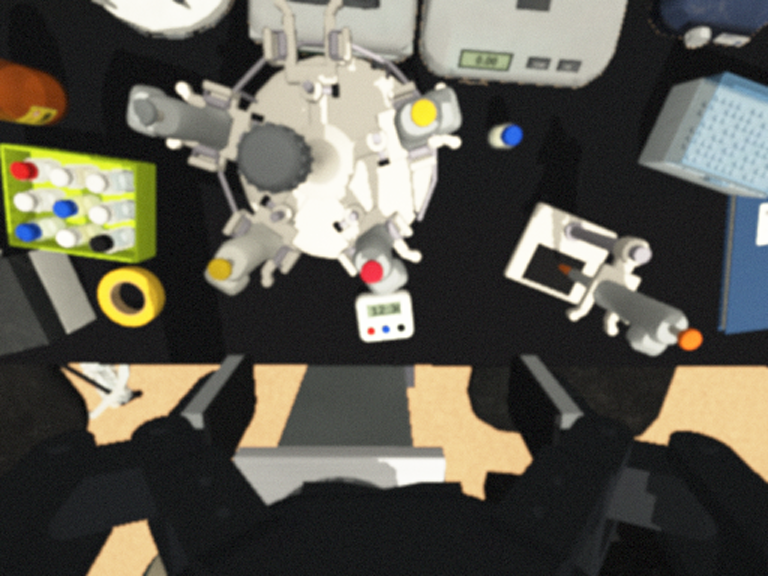

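The wrist view (768x576) shows the knob top at (275,158), the free hanger at the top of the image with its catches at (279,45) and (338,45), the parked pipette's orange button at (689,340), and the stand's post and fork near (600,270).

```bash
cat >> h.py <<'E'
def wc(): return calibration("wrist")
E
python3 - <<'E'
from h import *
w=wc(); s=calibration("side"); P=lambda u,v:(u/1.5,v/1.5)
im=np.load("w1.npy"); hsv=cv2.cvtColor(im,cv2.COLOR_RGB2HSV)
# orange button and red/yellow tops
def blob(im,lo,hi,box):
    h=cv2.inRange(cv2.cvtColor(im,cv2.COLOR_RGB2HSV),np.array(lo),np.array(hi)); u0,v0,u1,v1=box; m=cv2.moments(h[v0:v1,u0:u1],True); return (u0+m["m10"]/m["m00"],v0+m["m01"]/m["m00"]),m["m00"]
b,n=blob(im,(5,150,150),(18,255,255),(440,210,480,240)); print("orange",b,n)
s2=cv2.cvtColor(cv2.imread("pics/side1.png"),cv2.COLOR_BGR2RGB)
b2,n2=blob(s2,(5,150,120),(18,255,255),(240,230,268,255)); print(b2,n2)
print("tri button",tri(w,b,s,b2),onz(w,*b,.256))
k=onz(w,*P(275,158),.326); print("knob",k)
ctr=k[:2]
def show(n,p,z):
    x=onz(w,*P(*p),z); d=x[:2]-ctr; print(n,x,np.hypot(*d).round(3),np.degrees(np.arctan2(d[1],d[0])).round(1))
for z in(.165,.18): show("cl",(279,45),z); show("cr",(338,45),z)
show("mid",(308,47),.165)
show("yel",(424,112),.279);show("red",(372,271),.279);show("yel2",(219,269),.279);show("grey",(147,110),.279)
show("gr end",(422,215),.085);show("gl end",(222,215),.085)
for p in [(505,272),(540,203),(617,235),(580,302)]: print("foot",onz(w,*P(*p),.012))
print("post top?",onz(w,*P(637,252),.15)); 
for z in(.145,.17): print("proj pip",proj(w,[.455,-.285,z])*1.5)
E
```

```text
orange (459.94011976047904, 226.17365269461078) 167.0
(252.94594594594594, 240.43243243243242) 37.0
tri button (array([ 0.4494, -0.2891,  0.2569]), np.float64(0.0022)) [ 0.448  -0.2895  0.256 ]
knob [ 0.573  -0.0124  0.326 ]
cl [0.6615 0.017  0.165 ] 0.093 18.4
cr [ 0.6615 -0.03    0.165 ] 0.09 -11.2
cl [0.6578 0.0137 0.18  ] 0.089 17.1
cr [ 0.6579 -0.0313  0.18  ] 0.087 -12.6
mid [ 0.6601 -0.006   0.165 ] 0.087 4.2
yel [ 0.5993 -0.0891  0.279 ] 0.081 -71.1
red [ 0.5046 -0.0586  0.279 ] 0.083 -146.0
yel2 [0.5058 0.0391 0.279 ] 0.085 142.5
grey [0.6002 0.0709 0.279 ] 0.088 71.9
gr end [ 0.5184 -0.1082  0.085 ] 0.11 -119.7
gl end [0.5182 0.1056 0.085 ] 0.13 114.9
foot [ 0.4376 -0.2239  0.012 ]
foot [ 0.525  -0.2599  0.012 ]
foot [ 0.4856 -0.3608  0.012 ]
foot [ 0.3971 -0.3257  0.012 ]
post top? [ 0.4914 -0.305   0.15  ]
proj pip [607.2 287.7]
proj pip [621.15 295.2 ]
```

Request:
apply_moves --steps '[3.5,2.5,0,0,7.1,5.1,0,0,7.1,5.1,-1,0,7.1,5.1,-4,0,7.1,5.1,-7,0,7.1,5.1,-9.5,0,7.1,5.1,-11.1,0,7.1,5.1,-11.1,0]'

```text
clock: 2.5
position: [0.5687, -0.0141, 0.286]
ee_rot: [-0.0, 1.0, -0.0, -0.004]
contact_force: [-0.6, 0.1, -0.5]
width: 0.0854
gripper_force: 0.0
```

Request:
apply_moves --steps '[0,0,0,0,0,0,0,0,0,0,0,0,0,0,0,0,0,0,0,0,0,0,0,0,0,0,0,0,0,0,0,0]' --jaw 255 --newtons 30

```text
clock: 3.17
position: [0.5727, -0.0056, 0.2936]
ee_rot: [-0.007, 1.0, 0.002, 0.003]
contact_force: [-1.4, 15.2, 8.1]
width: 0.0323
gripper_force: 30.0
```

Request:
apply_moves --steps '[0,0.5,0,0,0,0.5,0,0,0,0.5,0,7,0,0.5,0,14,0,0.5,0,21,0,0.5,0,28,0,0.5,0,35,0,0.5,0,42]'

```text
clock: 3.83
position: [0.573, -0.0067, 0.2935]
ee_rot: [0.0, 0.932, 0.362, 0.003]
contact_force: [1.1, 1.2, 7.3]
width: 0.0323
gripper_force: 30.4
```

Request:
apply_moves --steps '[0,0,0,7,0,0,0,14,0,0,0,21,0,0,0,28,0,0,0,35,0,0,0,42,0,0,0,48,0,0,0,48]'

```text
clock: 4.5
position: [0.5742, -0.0073, 0.2934]
ee_rot: [0.003, 0.705, 0.709, 0.003]
contact_force: [2.9, 0.7, 6.4]
width: 0.0321
gripper_force: 30.7
```

Request:
apply_moves --steps '[0,0,0,7,0,0,0,14,0,0,0,21,0,0,0,28,0,0,0,35,0,0,0,42,0,0,0,49,0,0,0,50]'

```text
clock: 5.17
position: [0.5756, -0.0067, 0.2934]
ee_rot: [0.005, 0.339, 0.941, 0.002]
contact_force: [5.3, 1.6, 4.0]
width: 0.0323
gripper_force: 30.6
```

Request:
apply_moves --steps '[0,0,0,7,0,0,0,14,0,0,0,21,0,0,0,28,0,0,0,35,0,0,0,42,0,0,0,49,0,0,0,50]'

```text
clock: 5.83
position: [0.5761, -0.0052, 0.2934]
ee_rot: [0.006, -0.091, 0.996, 0.002]
contact_force: [6.6, 5.2, 3.6]
width: 0.0316
gripper_force: 30.2
```

Request:
apply_moves --steps '[0,0,0,0,0,0,0,0,0,0,0,0]'

```text
clock: 6.08
position: [0.5761, -0.0052, 0.2934]
ee_rot: [0.006, -0.089, 0.996, 0.002]
contact_force: [5.1, 5.5, 3.4]
width: 0.0321
gripper_force: 30.2
```

Run:
```python
from h import *
st=get_state(); w=wc(); im=get_image("wrist"); s2=get_image("side"); np.save("w2.npy",im); np.save("wc2.npy",np.r_[w["xyz"],w["rotation"]]); save("pics/side2.png",s2); save("pics/w2.png",im,None,1.5)
print(st["position"],st["ee_rot"],st["qpos"].round(2))
```

```text
[ 0.57607562 -0.00522614  0.29336295] [ 0.00627102 -0.08879604  0.99602894  0.00151305] [-0.13  0.24  1.4   0.01  1.49 -1.88]
```

View pics/w2.png

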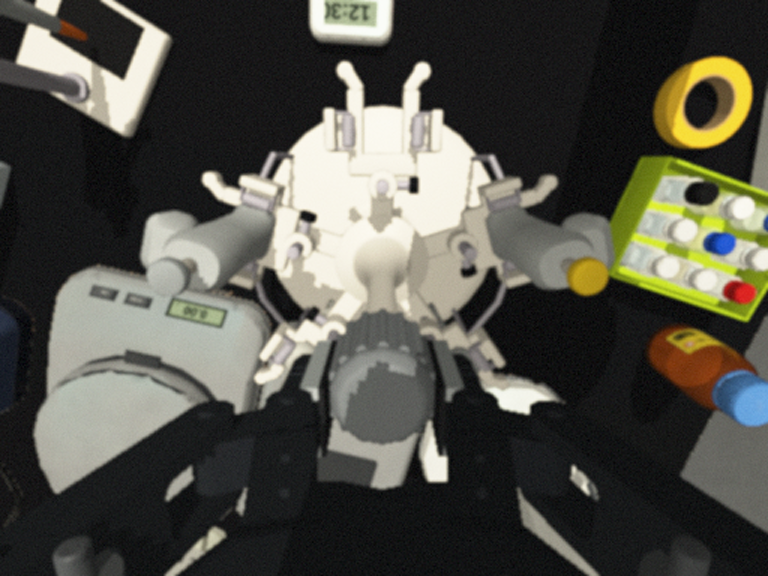

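The free hanger is now at the front, with prong tips at (346,70) and (422,70), centred between the guard ends at about (280,155) and (490,155). Next I work out its angle and line.

Run:
```python
from h import *
w=wc(); P=lambda u,v:(u/1.5,v/1.5); ctr=np.array([.575,-.0055])
print(w["xyz"])
def show(n,p,z):
    x=onz(w,*P(*p),z); d=x[:2]-ctr; print(n,x,np.hypot(*d).round(4),np.degrees(np.arctan2(d[1],d[0])).round(1)%360)
for z in (.153,.165,.177):
    show("tipL",(346,70),z);show("tipR",(422,70),z);show("tipmid",(384,70),z);show("housL",(325,130),z+.015);show("housR",(441,130),z+.015); show("mid",(383,130),z+.015)
show("gl",(280,155),.085);show("gr",(490,155),.085)
show("grey",(169,277),.279);show("yel",(587,276),.279)
print("axis points",proj(w,[*ctr,.17])*1.5,proj(w,[*ctr,.326])*1.5)
```

```text
[ 0.50594237 -0.01833316  0.43519899]
tipL [ 0.4586 -0.0478  0.153 ] 0.1238 200.0
tipR [ 0.4506 -0.0029  0.153 ] 0.1244 178.8
tipmid [ 0.4546 -0.0254  0.153 ] 0.122 189.4
housL [ 0.495  -0.0535  0.168 ] 0.0933 211.0
housR [0.483  0.0139 0.168 ] 0.094 168.1
mid [ 0.489  -0.0198  0.168 ] 0.0872 189.4
tipL [ 0.4606 -0.0466  0.165 ] 0.1216 199.8
tipR [ 0.4529 -0.0035  0.165 ] 0.1221 179.1
tipmid [ 0.4568 -0.0251  0.165 ] 0.1198 189.4
housL [ 0.4955 -0.052   0.18  ] 0.0921 210.3
housR [0.484  0.0124 0.18  ] 0.0927 168.9
mid [ 0.4898 -0.0198  0.18  ] 0.0864 189.5
tipL [ 0.4627 -0.0453  0.177 ] 0.1191 199.5
tipR [ 0.4553 -0.0042  0.177 ] 0.1197 179.4
tipmid [ 0.459  -0.0248  0.177 ] 0.1176 189.4
housL [ 0.496  -0.0504  0.192 ] 0.0909 209.6
housR [0.485 0.011 0.192] 0.0915 169.6
mid [ 0.4905 -0.0197  0.192 ] 0.0857 189.5
gl [ 0.5162 -0.0967  0.085 ] 0.1085 237.2
gr [0.4871 0.0658 0.085 ] 0.1132 141.0
grey [ 0.5621 -0.0899  0.279 ] 0.0854 261.3
yel [0.5337 0.0665 0.279 ] 0.083 119.8
axis points [381.3  273.75] [382.2 410.1]
```

Request:
apply_moves --steps '[0,0,0,0,0,0,0,0,0,0,0,0,0,0,0,0]' --jaw 0

```text
clock: 6.52
position: [0.5716, -0.0077, 0.2902]
ee_rot: [-0.0, -0.088, 0.996, -0.0]
contact_force: [-0.1, 0.4, 0.1]
width: 0.0785
gripper_force: 0.0
```

Request:
apply_moves --steps '[0,0,3,0,0,0,6,-7,-1.2,-2.8,7,-14,-2.8,-6.4,7,-21,-4.4,-10,7,-28,-6,-13.6,7,-32,-7.6,-17.2,6,-32,-9.2,-21,5,-32]'

```text
clock: 7.18
position: [0.4791, -0.2183, 0.3408]
ee_rot: [0.001, 0.19, 0.982, -0.0]
contact_force: [1.0, -0.6, 0.7]
width: 0.0855
gripper_force: 0.0
```

Request:
apply_moves --steps '[-1.6,-3.6,-1,0,-3.1,-7.1,-2,0,-3.1,-7.1,-2,0,-3.1,-7.1,-2,0]'

```text
clock: 7.52
position: [0.4477, -0.2894, 0.3193]
ee_rot: [-0.001, 0.192, 0.981, 0.001]
contact_force: [0.2, 0.8, -0.6]
width: 0.0855
gripper_force: 0.0
```

Run:
```python
from h import *
st=get_state(); w=wc(); im=get_image("wrist"); np.save("w3.npy",im); save("pics/w3.png",im,None,1.5)
print(st["position"],st["ee_rot"],st["clock"])
for z in (.145,.21,.259): print(z,proj(w,[.449,-.289,z])*1.5)
print("tcp axis", [ (proj(w,[*st["position"][:2],z])*1.5).tolist() for z in (.145,.21,.259)])
```

```text
[ 0.44769856 -0.28935687  0.31930359] [-1.03506226e-03  1.91895158e-01  9.81414700e-01  6.03548121e-04] 7.5167
0.145 [382.65 262.5 ]
0.21 [383.1 285.3]
0.259 [383.55 311.4 ]
tcp axis [[381.6, 261.15], [381.75, 283.65], [381.9, 309.45000000000005]]
```

View pics/w3.png

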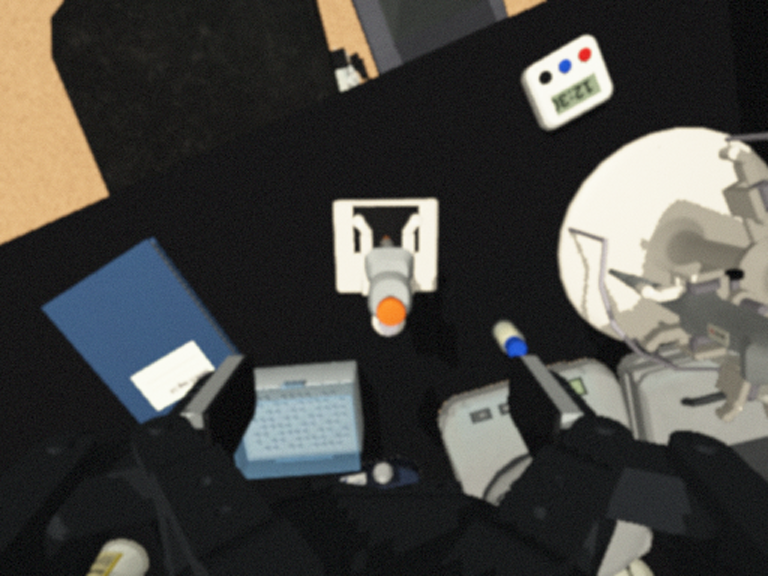

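The button is at (391,311), about 4 mm right of the tool axis, and the yaw is aligned with the foot. I'm shifting slightly, descending and gripping.

Request:
apply_moves --steps '[0.1,0.3,0,0,0.1,0.3,-3,0,0.1,0.3,-6,0,0.1,0.3,-9,0,0.1,0.3,-11.5,0,0.1,0.3,-12.7,0,0.1,0.3,-12.7,0,0.1,0.3,-12.7,0]'

```text
clock: 8.23
position: [0.4509, -0.2834, 0.1936]
ee_rot: [-0.0, 0.189, 0.982, 0.0]
contact_force: [0.5, -1.1, 1.0]
width: 0.0855
gripper_force: 0.0
```

Request:
apply_moves --steps '[0,0,0,0,0,0,0,0,0,0,0,0,0,0,0,0,0,0,0,0,0,0,0,0,0,0,0,0,0,0,0,0]' --jaw 255 --newtons 40

```text
clock: 8.9
position: [0.4504, -0.2852, 0.194]
ee_rot: [0.001, 0.19, 0.982, -0.0]
contact_force: [-1.4, -0.5, 5.4]
width: 0.0239
gripper_force: 39.3
```

Request:
apply_moves --steps '[0,0,0.5,0,0,0,1.2,0,-1.5,0.6,2,0,-4,1.6,3,0,-6.5,2.6,4,0,-7,5,5.2,5,-6.8,8.5,5.2,12,-6.3,12,5.2,19]'

```text
clock: 9.57
position: [0.3864, -0.1644, 0.2463]
ee_rot: [0.001, 0.024, 1.0, -0.0]
contact_force: [0.1, 0.1, -0.8]
width: 0.0243
gripper_force: 39.5
```

Request:
apply_moves --steps '[0.7,3.5,0,6,1.4,7,0,12.8,2.1,10.5,0,12.8,3.5,13.3,0,12.8,3.5,13.3,0,12.8,3.5,13.3,0,12.8]'

```text
clock: 10.07
position: [0.4223, -0.0306, 0.2454]
ee_rot: [-0.0, -0.088, 0.996, -0.0]
contact_force: [-0.3, -1.4, -1.4]
width: 0.0239
gripper_force: 39.7
```

Run:
```python
from h import *
st=get_state(); w=wc(); im=get_image("wrist"); s2=get_image("side"); np.save("w4.npy",im)
save("pics/s4.png",s2,(225,110,345,230),1)
a=cv2.resize(im,None,fx=1.2,fy=1.2); b=cv2.resize(s2[110:275,235:335],None,fx=2.3,fy=2.3)
o=np.zeros((470,800,3),np.uint8); a=a[:460,60:560]; o[:a.shape[0],:a.shape[1]]=a; o[:b.shape[0],560:560+b.shape[1]]=b[:, :240]
save("pics/c4.png",o)
print(st["position"],st["ee_rot"],st["clock"],st["contact_force"])
x,y=st["position"][:2]
print("tcp axis", [ (proj(w,[x,y,z])*1.2-[60,0]).tolist() for z in (.165,.197,.304)])
for p in [(.4912,-.02,.165),(.4912-.037*.985,-.02-.037*.17,.165)]: print((proj(w,p)*1.2-[60,0]).tolist())
```

```text
[ 0.42225511 -0.03055432  0.24537844] [-1.37299824e-04 -8.84631917e-02  9.96079434e-01 -8.36713882e-05] 10.0667 [-0.29927804 -1.4144232  -1.39489047]
tcp axis [[245.51999999999998, 238.07999999999998], [245.51999999999998, 254.03999999999996], [246.0, 378.96]]
[243.12, 327.72]
[243.36, 281.88]
```

View pics/c4.png

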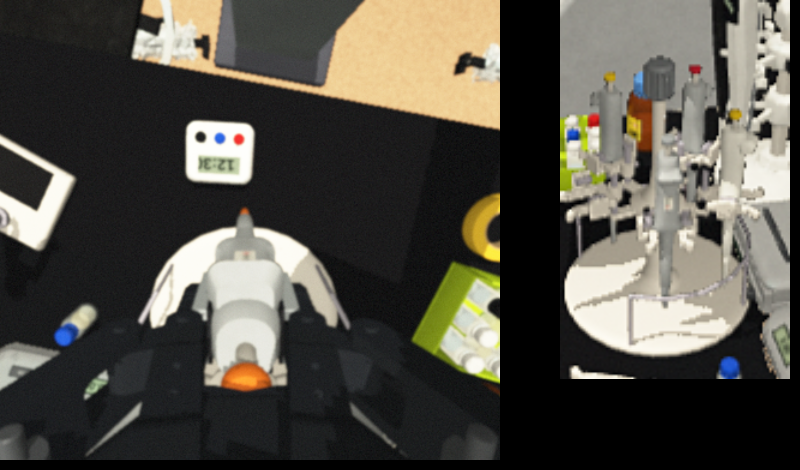

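The pipette sits centred on the tool axis in the wrist view (u about 245), and its shaft points down and out. I'm sliding into the slot in steps and watching the force.

Request:
apply_moves --steps '[1,0.1,0,0,2,0.25,0,0,2.8,0.4,0,0,3.4,0.5,0,0,3.9,0.6,0,0,3.9,0.6,0,0]'

```text
clock: 10.67
position: [0.4623, -0.0259, 0.2449]
ee_rot: [-0.0, -0.086, 0.996, 0.0]
contact_force: [-0.5, -0.7, -2.2]
width: 0.024
gripper_force: 39.7
```

Request:
apply_moves --steps '[0.5,0.1,0,0,1,0.2,0,0,1.5,0.25,0,0,2,0.35,0,0,2.5,0.45,0,0,2.5,0.45,0,0,2.5,0.45,0,0]'

```text
clock: 11.25
position: [0.4863, -0.0212, 0.2452]
ee_rot: [-0.0, -0.087, 0.996, 0.0]
contact_force: [0.2, -0.1, -1.3]
width: 0.024
gripper_force: 39.7
```

Request:
apply_moves --steps '[0.2,0.05,0,0,0.4,0.1,0,0,0.5,0.1,0,0,0.5,0.1,0,0]'

```text
clock: 11.58
position: [0.491, -0.0203, 0.2452]
ee_rot: [-0.0, -0.087, 0.996, 0.0]
contact_force: [0.2, 0.5, -1.1]
width: 0.0238
gripper_force: 39.8
```

Request:
apply_moves --steps '[0.1,0,0,0,0.2,0.05,0,0,0.2,0.05,0,0,0.2,0.05,0,0]'

```text
clock: 11.92
position: [0.4921, -0.02, 0.2452]
ee_rot: [-0.001, -0.087, 0.996, -0.0]
contact_force: [-2.9, -1.1, 1.2]
width: 0.0242
gripper_force: 39.9
```

Run:
```python
from h import *
s2=get_image("side"); st=get_state(); print(st["contact_force"],st["position"])
c=get_image("scene")
o=np.hstack([cv2.resize(s2[125:245,205:325],(400,400),interpolation=cv2.INTER_CUBIC),cv2.resize(c[135:255,225:345],(400,400),interpolation=cv2.INTER_CUBIC)]); save("pics/c5.png",o)
```

```text
[-3.6899471  -1.78214712  1.38424474] [ 0.49214166 -0.01998811  0.24517791]
```

View pics/c5.png

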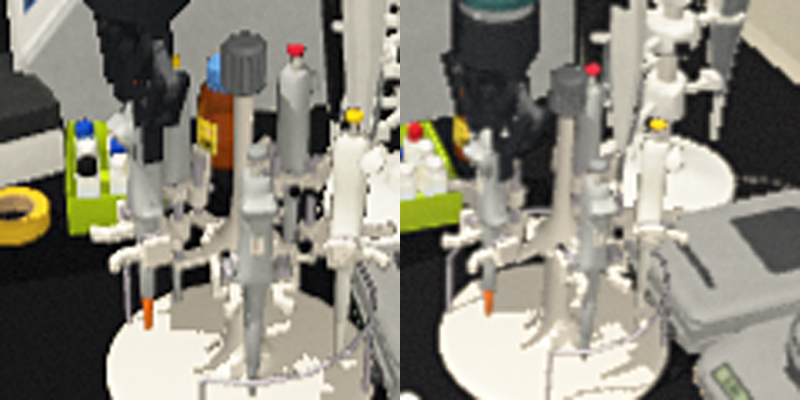

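Side and scene views show the shaft between the prongs of the free hanger, and the slot's back was felt at x about 0.492. I'm backing off 2 mm on command, then pressing down slowly.

Request:
apply_moves --steps '[-0.2,-0.03,0,0,-0.2,-0.03,-0.15,0,-0.2,-0.03,-0.3,0,-0.2,-0.03,-0.4,0,-0.2,-0.03,-0.5,0,-0.2,-0.03,-0.5,0]'

```text
clock: 12.52
position: [0.4913, -0.02, 0.2399]
ee_rot: [0.0, -0.087, 0.996, 0.0]
contact_force: [-1.2, -0.1, -1.2]
width: 0.0238
gripper_force: 39.8
```

Request:
apply_moves --steps '[0,0,-0.1,0,0,0,-0.2,0,0,0,-0.3,0,0,0,-0.4,0,0,0,-0.4,0]'

```text
clock: 12.93
position: [0.4912, -0.0201, 0.236]
ee_rot: [0.0, -0.086, 0.996, 0.0]
contact_force: [-0.4, -0.8, -1.0]
width: 0.0239
gripper_force: 39.8
```

Request:
apply_moves --steps '[0,0,-0.1,0,0,0,-0.2,0,0,0,-0.3,0,0,0,-0.4,0,0,0,-0.4,0]'

```text
clock: 13.35
position: [0.4912, -0.0199, 0.2322]
ee_rot: [0.0, -0.086, 0.996, 0.0]
contact_force: [-1.3, 0.8, -0.1]
width: 0.0239
gripper_force: 39.8
```

Request:
apply_moves --steps '[0,0,-0.1,0,0,0,-0.2,0,0,0,-0.3,0,0,0,-0.3,0]'

```text
clock: 13.68
position: [0.4913, -0.02, 0.2295]
ee_rot: [0.0, -0.087, 0.996, 0.0]
contact_force: [-1.8, 0.3, 3.5]
width: 0.0243
gripper_force: 40.3
```

Request:
apply_moves --steps '[0,0,-0.05,0,0,0,-0.1,0,0,0,-0.1,0]'

```text
clock: 13.93
position: [0.4912, -0.0201, 0.2282]
ee_rot: [0.0, -0.087, 0.996, 0.0]
contact_force: [-1.2, 0.4, 3.7]
width: 0.0242
gripper_force: 40.3
```

Request:
apply_moves --steps '[0,0,-0.05,0,0,0,-0.1,0,0,0,-0.1,0]'

```text
clock: 14.18
position: [0.4912, -0.02, 0.2269]
ee_rot: [-0.0, -0.087, 0.996, 0.0]
contact_force: [-0.4, 0.8, 1.1]
width: 0.0239
gripper_force: 40.2
```

Request:
apply_moves --steps '[0,0,-0.05,0,0,0,-0.1,0,0,0,-0.1,0]'

```text
clock: 14.43
position: [0.491, -0.02, 0.2256]
ee_rot: [-0.0, -0.087, 0.996, 0.0]
contact_force: [-0.1, 0.2, -1.3]
width: 0.024
gripper_force: 39.8
```

Request:
apply_moves --steps '[0,0,-0.05,0,0,0,-0.1,0,0,0,-0.1,0]'

```text
clock: 14.68
position: [0.491, -0.0201, 0.2248]
ee_rot: [-0.0, -0.086, 0.996, 0.0]
contact_force: [0.1, -0.2, -3.2]
width: 0.0241
gripper_force: 39.6
```

Request:
apply_moves --steps '[0,0,-0.05,0,0,0,-0.1,0,0,0,-0.1,0]'

```text
clock: 14.93
position: [0.491, -0.02, 0.2241]
ee_rot: [-0.0, -0.087, 0.996, 0.0]
contact_force: [0.3, 1.0, -2.5]
width: 0.0238
gripper_force: 39.7
```

Request:
apply_moves --steps '[0,0,-0.05,0,0,0,-0.1,0,0,0,-0.1,0]'

```text
clock: 15.18
position: [0.491, -0.02, 0.223]
ee_rot: [-0.0, -0.086, 0.996, 0.0]
contact_force: [0.1, 0.6, -4.0]
width: 0.0236
gripper_force: 39.6
```

Request:
apply_moves --steps '[0,0,-0.05,0,0,0,-0.1,0,0,0,-0.1,0]'

```text
clock: 15.43
position: [0.491, -0.02, 0.222]
ee_rot: [-0.0, -0.086, 0.996, 0.0]
contact_force: [-0.3, 1.2, -4.5]
width: 0.0237
gripper_force: 39.5
```

Request:
apply_moves --steps '[0,0,-0.05,0,0,0,-0.1,0,0,0,-0.1,0]'

```text
clock: 15.68
position: [0.4911, -0.02, 0.2213]
ee_rot: [-0.0, -0.087, 0.996, 0.0]
contact_force: [-0.2, 1.4, -2.1]
width: 0.024
gripper_force: 39.7
```

Request:
apply_moves --steps '[0,0,-0.05,0,0,0,-0.1,0,0,0,-0.1,0]'

```text
clock: 15.93
position: [0.4912, -0.0202, 0.2211]
ee_rot: [0.0, -0.087, 0.996, -0.0]
contact_force: [-1.8, 0.3, 3.1]
width: 0.0242
gripper_force: 40.4
```

Request:
apply_moves --steps '[0,0,-0.05,0,0,0,-0.1,0,0,0,-0.1,0]'

```text
clock: 16.18
position: [0.4914, -0.0203, 0.221]
ee_rot: [0.001, -0.087, 0.996, -0.0]
contact_force: [-2.5, 0.2, 8.6]
width: 0.0242
gripper_force: 41.2
```

Request:
apply_moves --steps '[0,0,-0.05,0,0,0,-0.1,0,0,0,-0.1,0,0,0,-0.1,0]'

```text
clock: 16.52
position: [0.4914, -0.0203, 0.2209]
ee_rot: [0.001, -0.087, 0.996, -0.001]
contact_force: [-3.9, 0.6, 12.7]
width: 0.0239
gripper_force: 41.8
```

Firmly seated on the fork at 12 N. I'm relaxing the push, opening and checking.

Request:
apply_moves --steps '[-0.05,0,0.15,0,-0.05,0,0.3,0,-0.05,0,0.3,0]'

```text
clock: 16.77
position: [0.4909, -0.0202, 0.2211]
ee_rot: [0.0, -0.087, 0.996, -0.0]
contact_force: [0.6, -0.1, -1.8]
width: 0.0238
gripper_force: 39.7
```

Request:
apply_moves --steps '[0,0,0,0,0,0,0,0,0,0,0,0,0,0,0,0,0,0,0,0,0,0,0,0]' --jaw 0

```text
clock: 17.27
position: [0.4906, -0.0201, 0.2213]
ee_rot: [-0.0, -0.086, 0.996, 0.0]
contact_force: [0.6, 0.8, -0.7]
width: 0.0857
gripper_force: 0.0
```

Request:
apply_moves --steps '[0,0,1,0,0,0,3,0,0,0,6,0,0,0,9,0,0,0,12,0,0,0,14,0,-3,0,15,0,-5,0,15,0]'

```text
clock: 17.93
position: [0.4408, -0.0203, 0.3747]
ee_rot: [0.002, -0.087, 0.996, -0.001]
contact_force: [-0.2, -0.2, -0.0]
width: 0.0852
gripper_force: 0.0
```

Run:
```python
from h import *
st=get_state(); w=wc(); im=get_image("wrist"); s2=get_image("side")
print(st["position"],st["clock"],st["contact_force"],st["width"])
o=np.hstack([cv2.resize(im[60:360,110:410],(450,450),interpolation=cv2.INTER_CUBIC),cv2.resize(s2[125:275,215:325],(330,450),interpolation=cv2.INTER_CUBIC)]); save("pics/c6.png",o)
for p in [(.491,-.02,.172),(.491,-.02,.284),(.575,-.0055,.326)]: print(((proj(w,p)-[110,60])*1.5).tolist())
```

```text
[ 0.44080707 -0.02029841  0.37468239] 17.9333 [-0.2148941  -0.18134838 -0.01560952] 0.08518049133502383
[207.29999999999998, 219.0]
[203.25, 279.9]
[201.89999999999998, 451.20000000000005]
```

View pics/c6.png

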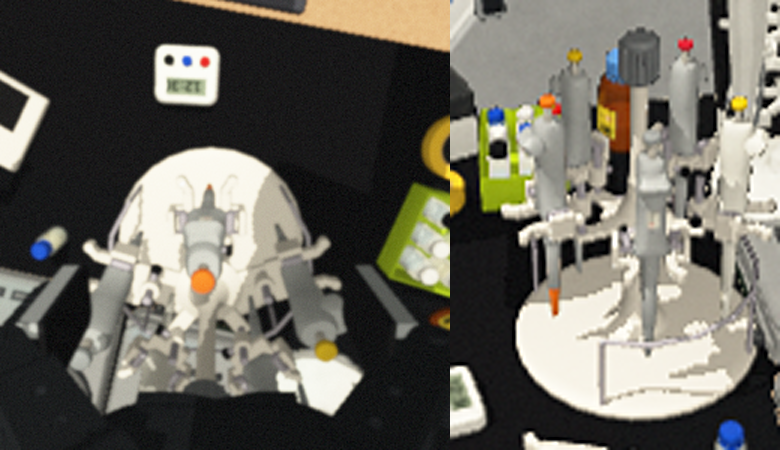

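The orange-topped pipette hangs upright in the front hanger, with its button at (203,281) against a predicted (203,280). The gripper is clear and the bystanders look unmoved.

```bash
python3 -c "
from rig import *
print(sign_off())"
```

```text
the job is handed in; nothing more can be done
None
```

The pipette hangs upright in the carousel's free hanger at the open front, collar snapped in under both catches by the force readings and camera check, and I handed the job in about 18 s into the 72 s limit; no verdict came back.

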